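# Fit-test two drive barrels on the gauge pin

## Robot

A 7-joint arm with a two-finger parallel gripper is mounted at the origin on the work surface. World frame = base frame: x ahead of the robot, y to its left, z up, the work surface at z = 0. Lengths are in m, angles in rad, forces in N, time in s.
With the tool pointing down it reaches from about 0.4 to 0.875 m from the base axis. Payload 19.3 kg.
Tool frame: the origin (TCP) lies on the centre line of the jaws, within the pads' length; the fingertips stand 14 mm ahead of it and the grasp point (between the pads) lies 5 mm behind it (bot.tip_reach is the distance from the TCP to the fingertips, in m); z points along the fingers, y is the line along which they close (so a half turn about z gives the same grasp; the last joint's range is limited). The gripper opens to 85 mm and grips with 20 to 120 N. Pads are 22 mm wide; open, the fingers measure 114 mm over their backs; the gripper's body (76 mm by 85 mm) begins 54 mm behind the grasp point. The pads swing forward as they close: fully open they stand 13 mm farther back than shut.
Start: joints at [1.104, 0.521, -0.036, 1.599, 0.021, 1.021, -0.113], TCP at [0.242, -0.576, 0.245] pointing down, gripper open.
Joint ranges: [-2.91, 2.91], [-0.3, 2.13], [-1.5, 1.42], [0.17, 2.43], [-1.26, 4.41], [0.16, 1.93], [-2.52, 2.52]. Speed limits (rad/s): [1.89, 1.89, 2.39, 2.39, 3.01, 3.01, 3.01].

## Interface

Orientations are given as a unit quaternion [x, y, z, w].
In Python, from rig import sensors, optics, bot gives the robot as it stands.
- The arm moves only by the tool step_arm, never from a script. Its argument "targets" is one flat list of numbers, 5 for each row, row after row: the closure, from -1 (fully open) to 1 (shut), then the shift along the tool's x, y, z in units of 6 cm (1.0 is 6 cm), then the turn about the tool's z in units of 8 degrees (1.0 is 8 degrees). In form: [hand, x, y, z, turn, hand, x, y, z, turn, ...]. A call has 1 to 20 rows; each row shifts and turns the commanded pose from where the row before left it, along the tool's axes as they then stand; what a row does not reach is not made up. A row lasts 1/8 s, in which the tool goes at most 62.5 mm and 10.7 degrees, less where a joint would pass 70% of its speed; a pose out of reach is approached as far as the arm can. A call with a number of a shift or a turn outside -1 to 1 is refused whole. A call with a gripper value outside its range is refused whole. The fingers move at their own pace and stop on an object; "force" is the grip in N (left out, the last holds). Time passes only in rows, so rows that do not move let the fingers close. It gives the time, the measured TCP pose, the force, the opening and the grip force at its end, in the units of the state.
- sensors.sense(): the state, without advancing time (a new reading comes with each control period).
- optics.read_camera(name): name is "scene" or "top" or "wrist"; returns a dict with "img" (420x560x3 uint8, red, green, blue), "fx", "fy", "cx", "cy" (pixels), "extrinsics" (4x4, takes a point from world to camera coordinates). Camera axes: x right, y up, looking along -z (the intrinsics and any distortion apply to the point x, -y, -z); pixel columns grow to the right and rows downward; lengths in m; the calibration is good to about 2 mm. A picture is of the moment at which its call begins. There is no depth.
- bot.hand_in(): hands the job in; it is judged then, once.
The state is a dict: "clock": time; "joints": joint angles; "dq": joint speeds; "effort": joint torques, N m; "eef_pos": TCP position; "orientation": TCP orientation; "force": force on the tool from outside, world axes, zero at the start; "moment": the same for the moment, N m; "width": opening from 0.0 (shut) to 1.0 (fully open); "gripper_force": force on a finger pad.
Only numpy, scipy, OpenCV 4.12 (cv2) and the standard library are available. Lean on these libraries where they do the work, as an engineer would, in place of code of your own. Each camera call takes 0.05 s, during which the arm holds its last target. There are 200 camera calls.

## Task

Two black drive barrels stand mouth-up on the microscope bench, and only one of them is bored to size. Find out which by sliding a barrel, mouth first, onto the level pin of the white gauge (it must be laid down and taken again near its closed end for this, or the hand meets the guard lip): leave the barrel that goes fully home against the shoulder on the pin, and put the one that stops short in the aluminium tray. Leave the other things on the bench where they are.

Things in the scene. Friction and masses are not known exactly. Their poses are not given: they have to be found in the camera images.
- barrel_a: black octagonal sleeve, 100 mm long, 48 mm across flats, 0.22 kg; starts upright, mouth up; the two look alike outside. Origin: centre of the closed end; z: along the axis to the mouth; x, y and each 45 degrees between: normals of the flats. Bore 75 mm deep, 33 mm wide in one barrel, 27 mm in the other: which is which is found by trying. Closed end solid for 25 mm
- barrel_b: black octagonal sleeve, 100 mm long, 48 mm across flats, 0.22 kg; starts upright, mouth up; the two look alike outside. Origin: centre of the closed end; z: along the axis to the mouth; x, y and each 45 degrees between: normals of the flats. Bore 75 mm deep, 33 mm wide in one barrel, 27 mm in the other: which is which is found by trying. Closed end solid for 25 mm
- barrel_a_mouth (a point): centre of the open mouth of barrel_a, 100 mm along its z from its origin; axes as the barrel's
- barrel_b_mouth (a point): centre of the open mouth of barrel_b, 100 mm along its z from its origin; axes as the barrel's
- gauge: white fit gauge, fixed. Origin: on the bench straight under the pin's root; z up. Steel pin level, axis 75 mm up, pointing along -y: from its shoulder 30 mm in diameter for 38 mm, a 4 mm chamfer, then an 18 mm diameter nose to 60 mm; barrels slide on along +y. Base plate x +-65, y -90 to +110, 12 mm thick; upright block x +-40, y 5 to 70, 135 mm high
- shoulder (a point): centre of the round shoulder face at the root of the pin, 75 mm above the bench, axes as the gauge's; a barrel fully home has its mouth here
- lip (a point): middle of the lower outer edge of the guard lip over the pin's root: 15 mm out from the shoulder face, 36 mm above the pin's axis (111 mm above the bench); the lip is 80 mm wide and its top is 135 mm above the bench; axes as the gauge's
- pin_tip (a point): free end of the pin, 60 mm from the shoulder, axes as the gauge's
- tray: open aluminium reject tray fixed to the bench, 160 by 160 mm outside, 35 mm high, walls and floor about 4 mm; origin: centre of its underside
- eyepiece: bystander: dark steel eyepiece standing upright, 38 mm diameter, 45 mm high; origin: centre of its underside
- screwdriver: bystander: screwdriver with a red handle lying flat, 180 mm long, along its x; origin: middle of the tool
- dish: bystander: open glass dish, 90 mm diameter, 16 mm high; origin: centre of its underside
- bottle: bystander: amber glass bottle, 50 mm diameter, 100 mm high; origin: centre of its underside
- jar: bystander: small white jar with black cap, 50 mm diameter, 45 mm high; origin: centre of its underside

How it is judged:
At the end, for the whole second after the job is handed in: The barrel that fits is on the pin: mouth centre within 7 mm of the shoulder face's centre, axis within 0.1 rad of the pin's. The other is in the tray: both end centres within 80 mm of the tray's centre along its x and y, under 120 mm above its underside. Both at rest (< 0.02 m/s) (((distance between barrel_a_mouth and shoulder below 0.007 m and angle between the z axis of barrel_a and the y axis of gauge, either way round below 0.1 rad and x of barrel_b in the frame of tray between -0.08 and 0.08 m and y of barrel_b in the frame of tray between -0.08 and 0.08 m and z of each of barrel_b, barrel_b_mouth in the frame of tray below 0.12 m and x of barrel_b_mouth in the frame of tray between -0.08 and 0.08 m and y of barrel_b_mouth in the frame of tray between -0.08 and 0.08 m) or (distance between barrel_b_mouth and shoulder below 0.007 m and angle between the z axis of barrel_b and the y axis of gauge, either way round below 0.1 rad and x of barrel_a in the frame of tray between -0.08 and 0.08 m and y of barrel_a in the frame of tray between -0.08 and 0.08 m and z of each of barrel_a, barrel_a_mouth in the frame of tray below 0.12 m and x of barrel_a_mouth in the frame of tray between -0.08 and 0.08 m and y of barrel_a_mouth in the frame of tray between -0.08 and 0.08 m)) and linear speed of each of barrel_a, barrel_b below 0.02 m/s); the robot touches nothing.
It fails at once if the eyepiece is moved more than 40 mm (distance of eyepiece from where it was at the start of the episode above 0.04 m).
It fails at once if the screwdriver is moved more than 40 mm (distance of screwdriver from where it was at the start of the episode above 0.04 m).
It fails at once if the dish is moved more than 40 mm (distance of dish from where it was at the start of the episode above 0.04 m).
It fails at once if the bottle is moved more than 40 mm (distance of bottle from where it was at the start of the episode above 0.04 m).
It fails at once if the jar is moved more than 40 mm (distance of jar from where it was at the start of the episode above 0.04 m).
It also fails if it takes over 72 s, if anything falls off the work surface, if the arm or the gripper's body presses on something with over 40 N, if the wrist force passes 120 N, or if a joint passes its speed limit or range.

## Working session

There is one attempt and no reset: what is moved stays moved. The work goes in short steps, Python scripts to look and compute and a tool call to move; the robot and the scene stay as the last step left them, time stands still between calls to the robot, and variables do not carry over. Pictures are saved under pics/ and viewed, at most 10 in all, crops included, and the job is handed in when it is done.

Besides the shell and the picture viewer there is one more tool, called after ">>>" as a command line: name --argument value ..., lists and objects as JSON in quotes. step_arm: Moves the arm, as the interface text tells. Its arguments: {"type":"object","properties":{"targets":{"type":"array","items":{"type":"number"}},"force":{"type":"number"}},"required":["targets"]}

```bash
mkdir -p pics; ls; python3 - <<'E'
from rig import sensors, optics, bot
import cv2,numpy as np
ims=[]
for n in ("scene","top","wrist"):
    c=optics.read_camera(n); cv2.imwrite(f"pics/{n}0.png",c["img"][:,:,::-1]); np.savez(f"{n}0.npz",**c)
    print(n,c["fx"],c["fy"],c["cx"],c["cy"],[k for k in c], np.round(c["extrinsics"],4).tolist())
print(sensors.sense(), bot.tip_reach)
E
```

```text
pics
scene 537.5668584706436 537.5668584706436 285.2709423046691 205.04904034460296 ['img', 'fx', 'fy', 'cx', 'cy', 'extrinsics'] [[-0.8322, 0.5545, 0.0021, 0.5303], [-0.4416, -0.665, 0.6023, 0.1343], [0.3353, 0.5003, 0.7983, -1.3303], [0.0, 0.0, 0.0, 1.0]]
top 478.49034620731425 478.49034620731425 282.3131880733601 219.56513571185263 ['img', 'fx', 'fy', 'cx', 'cy', 'extrinsics'] [[-0.0203, -0.9997, -0.0116, -0.0401], [0.9828, -0.022, 0.1833, -0.5697], [-0.1835, -0.0077, 0.983, -1.1553], [0.0, 0.0, 0.0, 1.0]]
wrist 339.41721833643044 339.41721833643044 279.2830399665289 209.37550868149353 ['img', 'fx', 'fy', 'cx', 'cy', 'extrinsics'] [[0.3857, -0.9226, -0.0023, -0.6246], [0.8704, 0.3647, -0.3307, 0.0433], [0.3059, 0.1255, 0.9437, -0.3815], [0.0, 0.0, 0.0, 1.0]]
{'clock': 0.15, 'joints': array([ 1.10374703,  0.52184882, -0.03629717,  1.59983561,  0.02119291,
        1.02108135, -0.11277004]), 'dq': array([-0.00030606, -0.00215454, -0.00086616, -0.00121923, -0.00057873,
        0.00176626, -0.00256184]), 'effort': array([ 9.19536360e-04, -9.27390003e+01,  1.97967544e+00, -3.70054257e+01,
        1.78592862e-02,  6.29631148e-03, -2.28793914e-05]), 'eef_pos': array([ 0.24144987, -0.57624559,  0.24489074]), 'orientation': array([ 9.80379545e-01,  1.97118725e-01, -1.06815395e-04, -3.79517320e-04]), 'force': array([-0.71126275,  0.09336427, -0.53025483]), 'moment': array([-0.02807082,  0.00709649,  0.03286165]), 'gripper_force': 0.0, 'width': 1.0013436115319703} 0.014
```

View pics/scene0.png

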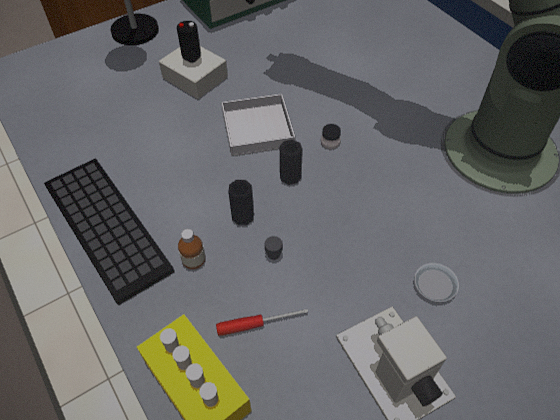

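View pics/top0.png

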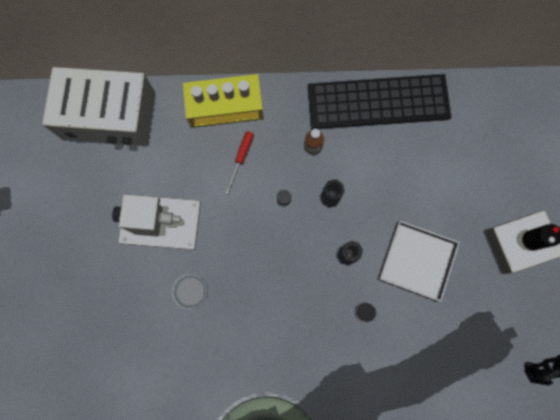

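```bash
cat > h.py <<'E'
import numpy as np,cv2
def ray(c,u,v,z):
    R=c["extrinsics"][:3,:3];t=c["extrinsics"][:3,3]
    d=R.T@np.array([(u-c["cx"])/c["fx"],-(v-c["cy"])/c["fy"],-1.]);o=-R.T@t
    return o+d*(z-o[2])/d[2]
def proj(c,P):
    p=np.atleast_2d(P)@c["extrinsics"][:3,:3].T+c["extrinsics"][:3,3]
    return np.c_[c["cx"]+c["fx"]*p[:,0]/-p[:,2], c["cy"]-c["fy"]*p[:,1]/-p[:,2]]
E
python3 - <<'E'
import cv2
im=cv2.imread("pics/top0.png")
a=cv2.resize(im[180:265,100:215],None,fx=4,fy=4,interpolation=cv2.INTER_CUBIC)  #460x340
b=cv2.resize(im[170:275,270:355],None,fx=4,fy=4,interpolation=cv2.INTER_CUBIC)  #340x420
import numpy as np
o=np.zeros((420,800,3),np.uint8);o[:340,:460]=a;o[:,460:]=b
o=cv2.convertScaleAbs(o,alpha=1.5)
cv2.imwrite("pics/crop0.png",o)
im=cv2.imread("pics/scene0.png")
a=cv2.resize(im[300:420,330:460],None,fx=4,fy=4,interpolation=cv2.INTER_CUBIC)
b=cv2.resize(im[130:235,220:310],(270,315),interpolation=cv2.INTER_CUBIC)
o=np.zeros((480,790,3),np.uint8);o[:,:520]=a;o[:315,520:]=b
cv2.imwrite("pics/crop1.png",cv2.convertScaleAbs(o,alpha=1.5))
E
```

```text
(no output)
```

View pics/crop0.png

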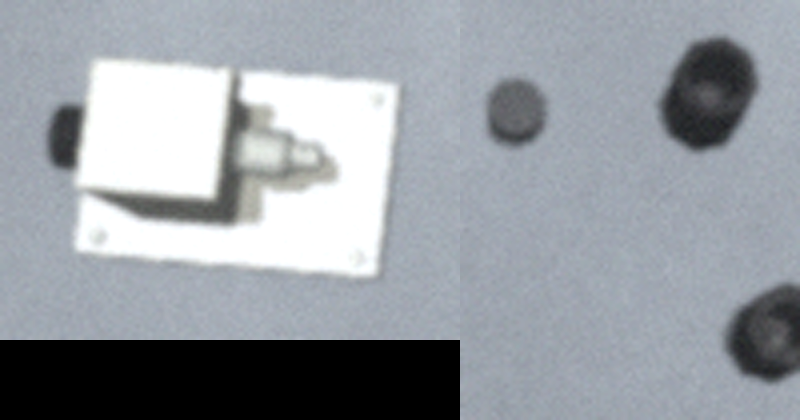

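View pics/crop1.png

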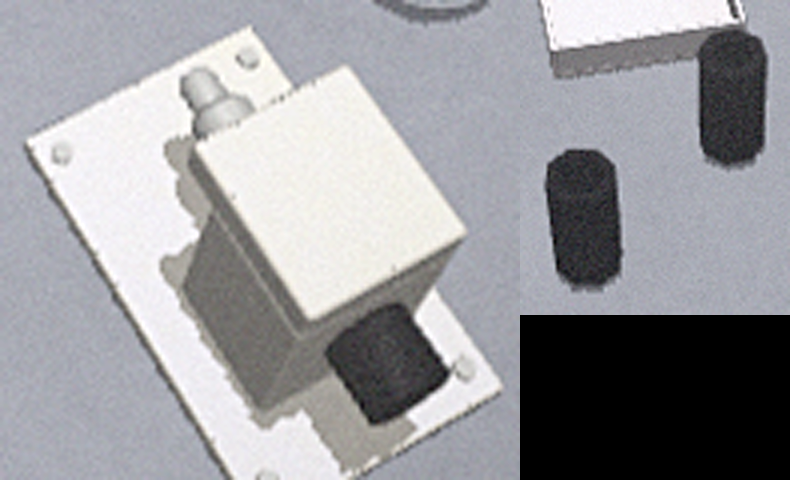

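```bash
cat >> h.py <<'E'
from scipy.optimize import minimize,least_squares
def octpts(p,yaw,lying=None):
    a=np.arange(8)*np.pi/4+np.pi/8; r=.024/np.cos(np.pi/8)
    x,y=r*np.cos(a),r*np.sin(a)
    if lying is None:
        c,s=np.cos(yaw),np.sin(yaw)
        b=np.c_[p[0]+c*x-s*y,p[1]+s*x+c*y]
        return np.vstack([np.c_[b,np.zeros(8)],np.c_[b,np.full(8,.1)]])
    # p= centre x,y ; yaw = axis direction; lying = axis height
    ax=np.array([np.cos(yaw),np.sin(yaw),0]);n=np.array([-ax[1],ax[0],0])
    b=np.outer(x,n)+np.outer(y,[0,0,1])+[p[0],p[1],lying]
    return np.vstack([b-.05*ax,b+.05*ax])
def fitbar(views,p0,yaw0=0,lying=None,th=75,verb=True):
    S=4
    M=[]
    for c in views:
        g=c["img"].max(2).astype(np.uint8)
        q=proj(c,octpts(p0,yaw0,lying)); m=np.zeros(g.shape,np.uint8)
        u0,v0=(q.min(0)-14).astype(int);u1,v1=(q.max(0)+14).astype(int)
        u0,v0=max(u0,0),max(v0,0)
        roi=cv2.resize(g[v0:v1,u0:u1],None,fx=S,fy=S,interpolation=cv2.INTER_CUBIC)
        k=(roi<th).astype(np.uint8); n,l,st,ce=cv2.connectedComponentsWithStats(k)
        i=1+np.argmax(st[1:,4]); M.append((c,(l==i).astype(np.uint8),u0,v0))
    def cost(w):
        s=0
        for c,k,u0,v0 in M:
            q=proj(c,octpts(w[:2],w[2],lying)); q=((q-[u0,v0]+.5)*S-.5)
            r=np.zeros_like(k); cv2.fillConvexPoly(r,cv2.convexHull(np.round(q*16).astype(np.int32)),1,shift=4)
            s+=(r!=k).sum()/max(k.sum(),1)
        return s
    best=None
    for y in (yaw0+np.array([-.3,-.15,0,.15,.3])):
        sx=np.array([[0,0,0],[.008,0,0],[0,.008,0],[0,0,.2]])+[p0[0],p0[1],y]
        r=minimize(cost,sx[0],method="Nelder-Mead",options=dict(initial_simplex=sx,xatol=1e-4,fatol=1e-4))
        if best is None or r.fun<best.fun: best=r
    return best.x,best.fun
E
python3 - <<'E'
from h import *
T=dict(np.load("top0.npz"));S=dict(np.load("scene0.npz"))
for uv in ((334,190.5),(349.5,251)):
    p=ray(T,*uv,.1)
    print("bar",p)
    for v in ([T],[S],[T,S]): print(fitbar(v,p[:2]))
# gauge
def C(a,b):return (100+a/4,180+b/4)
D=lambda a,b:(330+a/4,300+b/4)
L=[(T,(-.065,-.09,.012),C(400,85)),(T,(.065,-.09,.012),C(380,276)),(T,(.065,.11,.012),C(75,250)),
(T,(-.04,-.015,.135),C(235,68)),(T,(.04,-.015,.135),C(218,198)),(T,(.04,.07,.135),C(78,187)),(T,(-.04,.07,.135),C(94,59)),
(S,(-.065,-.09,.012),D(27,146)),(S,(.065,-.09,.012),D(250,28)),(S,(.065,.11,.012),D(501,386)),
(S,(-.04,-.015,.135),D(193,150)),(S,(.04,-.015,.135),D(347,68)),(S,(.04,.07,.135),D(466,234)),(S,(-.04,.07,.135),D(307,320))]
def res(w,L=L):
    # gauge x sign to be discovered
    o=[]
    for c,P,uv in L:
        x,y=P[0]*w[3],P[1]; cs,sn=np.cos(w[2]),np.sin(w[2])
        o+=list((proj(c,[w[0]+cs*x-sn*y,w[1]+sn*x+cs*y,P[2]])-uv)[0])
    return np.array(o)
for sg in(1,-1):
  for n,l in (("T",L[:7]),("S",L[7:]),("TS",L)):
    r=least_squares(lambda w:res([*w,sg],l),[.6,.28,0]);print(sg,n,r.x,np.sqrt(np.mean(r.fun**2)))
print("tray",[ray(T,*uv,.035) for uv in ((401,222),(459,238),(439,300),(379,282))])
for n,uv,z in (("jar",(367,312),.045),("eye",(284,197),.045),("bottle",(315,134),.1),("dish",(190,291),.016),("sd1",(249,133),.01),("sd2",(228,192),.005)):print(n,ray(T,*uv,z))
E
```

```text
bar [ 0.62937065 -0.18051352  0.1       ]
(array([ 0.63323608, -0.17889676,  0.2279572 ]), np.float64(0.04970414201183432))
(array([ 0.63249336, -0.18013407,  0.21382527]), np.float64(0.02141951837769328))
(array([ 0.63298214, -0.1789473 ,  0.23485446]), np.float64(0.07920507070843427))
bar [ 0.47986658 -0.21154222  0.1       ]
(array([ 0.47999574, -0.21549839,  0.46472395]), np.float64(0.052453944592884265))
(array([ 0.47847144, -0.21800213,  0.32066863]), np.float64(0.035666755389938784))
(array([ 0.47972866, -0.2159259 ,  0.33487403]), np.float64(0.1198672897732885))
1 T [0.56763247 0.25616098 0.52299707] 26.438180726850938
1 S [0.56313494 0.25770906 0.51587025] 34.996123002794185
1 TS [0.5647555  0.25725728 0.51827302] 31.02328763616369
-1 T [ 0.57678664  0.25827986 -0.10273009] 0.47664497048667936
-1 S [ 0.57784875  0.26272605 -0.10423801] 0.9523928680212957
-1 TS [ 0.57744148  0.26132491 -0.10393705] 1.0693163045008904
tray [array([ 0.55888764, -0.35466711,  0.035     ]), array([ 0.51449554, -0.49835816,  0.035     ]), array([ 0.360925  , -0.43552349,  0.035     ]), array([ 0.40819887, -0.2899843 ,  0.035     ])]
jar [ 0.33548815 -0.25463134  0.045     ]
eye [ 0.62883095 -0.05765557  0.045     ]
bottle [ 0.77595414 -0.13883077  0.1       ]
dish [0.39650885 0.18593305 0.016     ]
sd1 [0.8170671  0.03348413 0.01      ]
sd2 [0.65531403 0.09093616 0.005     ]
```

```bash
cat >> h.py <<'E'
from scipy.spatial.transform import Rotation as Ro
def plan(pos,psi,start=None,stpsi=None):
    from rig import sensors
    s=sensors.sense(); R=Ro.from_quat(s["orientation"]).as_matrix(); p=s["eef_pos"]
    ps=np.arctan2(R[1,0],R[0,0])
    t=-(psi-ps); t=(t+np.pi)%(2*np.pi)-np.pi
    x=np.array([np.cos(psi),np.sin(psi),0]);y=np.array([np.sin(psi),-np.cos(psi),0]);d=np.array(pos)-p
    print("clock %.2f pos %s psi %.4f tilt %.4f"%(s["clock"],p.round(4),ps,R[2,2]),"width %.3f gf %.1f F %s"%(s["width"],s["gripper_force"],s["force"].round(1)))
    print("turn %.3f units; then x %.3f y %.3f z %.3f units"%(np.degrees(t)/8,d@x/.06,d@y/.06,-d[2]/.06))
E
python3 -c "
from h import *
plan((.633,-.179,.075),1.799)"
```

```text
clock 0.15 pos [ 0.2414 -0.5762  0.2449] psi 0.3968 tilt -1.0000 width 1.001 gf 0.0 F [-0.7  0.1 -0.5]
turn -10.042 units; then x 4.973 y 7.854 z 2.832 units
```

>>> step_arm --targets '[-1,0,0,0,-1,-1,0,0,0,-1,-1,0,0,0,-1,-1,0,0,0,-1,-1,0,0,0,-1,-1,0,0,0,-1,-1,0,0,0,-1,-1,0,0,0,-1,-1,0,0,0,-1,-1,0,0,0,-1,-1,0.4,0.6,0,0,-1,0.4,0.6,0,0,-1,0.4,0.6,0,0,-1,0.4,0.6,0,0,-1,0.4,0.6,0,0,-1,0.4,0.6,0,0,-1,0.4,0.6,0,0,-1,0.4,0.6,0,0,-1,0.4,0.6,0,0,-1,0.4,0.6,0,0]'

```text
clock: 2.65
eef_pos: [0.5405, -0.262, 0.2452]
orientation: [0.624, 0.781, -0.0, -0.0]
force: [0.6, -0.0, -0.1]
width: 1.002
gripper_force: 0.0
```

```bash
python3 -c "
from h import *
plan((.633,-.179,.075),1.799)"
```

```text
clock 2.65 pos [ 0.5405 -0.262   0.2452] psi 1.7928 tilt -1.0000 width 1.002 gf 0.0 F [ 0.6 -0.  -0.1]
turn -0.044 units; then x 0.998 y 1.814 z 2.836 units
```

>>> step_arm --targets '[-1,0.2,0.36,0,0,-1,0.2,0.36,0,0,-1,0.2,0.36,0,0,-1,0.2,0.36,0,0,-1,0.2,0.36,0,0,-1,0,0,0.5,0,-1,0,0,0,0,-1,0,0,0,0]' --force 40

```text
clock: 3.65
eef_pos: [0.632, -0.181, 0.2161]
orientation: [0.625, 0.781, 0.0, 0.0]
force: [-0.2, -0.0, -0.1]
width: 0.995
gripper_force: 0.0
```

```bash
python3 -c "
from h import *
plan((.633,-.179,.075),1.799)"
```

```text
clock 3.65 pos [ 0.632  -0.181   0.2161] psi 1.7925 tilt -1.0000 width 0.995 gf 0.0 F [-0.2 -0.  -0.1]
turn -0.046 units; then x 0.029 y 0.024 z 2.351 units
```

Good accuracy. Descend, grip, lift.

>>> step_arm --targets '[-1,0.03,0.02,0.4,-0.05,-1,0,0,0.5,0,-1,0,0,0.5,0,-1,0,0,0.5,0,-1,0,0,0.3,0,-1,0,0,0.15,0,1,0,0,0,0,1,0,0,0,0,1,0,0,0,0,1,0,0,0,0,1,0,0,0,0,1,0,0,0,0,1,0,0,-0.2,0,1,0,0,-0.4,0,1,0,0,-0.4,0,1,0,0,0,0]' --force 40

```text
clock: 5.65
eef_pos: [0.6336, -0.1789, 0.1367]
orientation: [0.622, 0.783, 0.001, 0.002]
force: [0.9, -0.6, -2.4]
width: 0.561
gripper_force: 42.0
```

```bash
python3 -c "
from h import *
plan((.530,-.065,.077),1.467)"
```

```text
clock 5.65 pos [ 0.6336 -0.1789  0.1367] psi 1.7998 tilt -1.0000 width 0.561 gf 42.0 F [ 0.9 -0.6 -2.4]
turn 2.383 units; then x 1.709 y -1.915 z 0.994 units
```

>>> step_arm --targets '[1,0,0,0,0.8,1,0,0,0,0.8,1,0,0,0,0.783,1,0.34,-0.38,0,0,1,0.34,-0.38,0,0,1,0.34,-0.38,0,0,1,0.34,-0.38,0,0,1,0.34,-0.38,0,0,1,0,0,0.4,0,1,0,0,0.3,0,1,0,0,0.2,0,1,0,0,0.09,0,1,0,0,0,0,-1,0,0,0,0,-1,0,0,0,0,-1,0,0,0,0,-1,0,0,-0.4,0,-1,0,0,-0.6,0,-1,0,0,-0.3,0]'

```text
clock: 8.02
eef_pos: [0.5303, -0.0655, 0.1546]
orientation: [0.743, 0.67, 0.001, 0.001]
force: [0.2, 0.6, -0.5]
width: 1.0
gripper_force: 0.0
```

```bash
python3 - <<'E'
from h import *
from rig import optics
plan((.525,-.11,.089),1.467)
S=optics.read_camera("scene");T=optics.read_camera("top")
for v in ([S],): print(fitbar(v,(.53,-.065),-.104))
cv2.imwrite("pics/s1.png",S["img"][:,:,::-1])
E
```

```text
clock 8.03 pos [ 0.5303 -0.0655  0.1546] psi 1.4671 tilt -1.0000 width 1.000 gf 0.0 F [ 0.2  0.6 -0.5]
turn 0.001 units; then x -0.747 y -0.011 z 1.093 units
(array([ 0.52803915, -0.06740002, -0.1848884 ]), np.float64(0.02058412775517639))
```

>>> step_arm --targets '[1,-0.4,0,0,0,1,-0.4,0,0,0,1,0,0,0,0,1,0,0,0.5,0,1,0,0,0.5,0,1,0.1,0,0.1,0,1,0.1,0,0,0,1,0.1,0,0,0,1,0.1,0,0,0,1,0.1,0,0,0,1,0.1,0,0,0,1,0.1,0,0,0,1,0.1,0,0,0,1,0.1,0,0,0,1,0.1,0,0,0,1,0.1,0,0,0]'

```text
clock: 10.12
eef_pos: [0.5317, -0.0471, 0.0869]
orientation: [0.743, 0.67, 0.0, -0.0]
force: [0.2, -0.1, -0.3]
width: 0.001
gripper_force: 0.0
```

```bash
python3 - <<'E'
from h import *
from rig import optics
plan((.525,-.11,.089),1.467)
S=optics.read_camera("scene");T=optics.read_camera("top")
o=np.zeros((420,800,3),np.uint8);o[:,:400]=cv2.resize(S["img"][100:310,200:400],(400,420));o[:,400:]=cv2.resize(T["img"][100:310,200:400],(400,420))
cv2.imwrite("pics/s2.png",o[:,:,::-1])
E
```

```text
clock 10.12 pos [ 0.5317 -0.0471  0.0869] psi 1.4674 tilt -1.0000 width 0.001 gf 0.0 F [ 0.2 -0.1 -0.3]
turn 0.003 units; then x -1.055 y -0.003 z -0.035 units
```

View pics/s2.png

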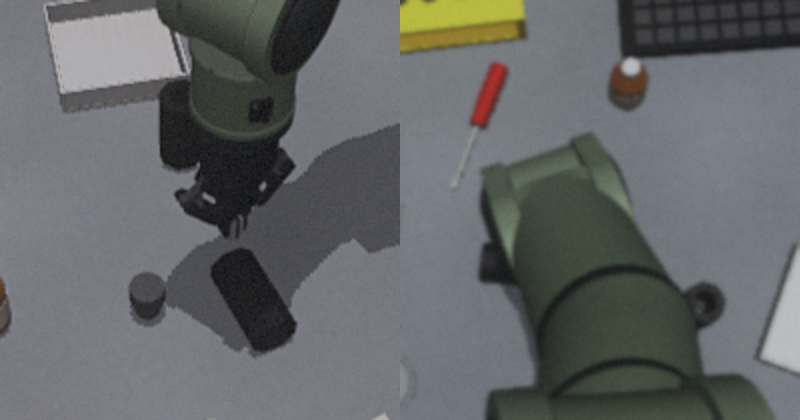

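```bash
python3 - <<'E'
from h import *
from rig import optics
S=optics.read_camera("scene")
p=ray(S,200+254/2,100+300/2,.024);print(p)
for th in (40,48,56):
    w,f=fitbar([S],p[:2],1.467,.024,th=th);print(th,w,f)
a=w[:2]-.027*np.array([np.cos(w[2]),np.sin(w[2])])
E
```

```text
[0.53769083 0.0082308  0.024     ]
40 [0.5387793  0.00503844 1.40108745] 0.28297103745484503
48 [0.53839682 0.00531757 1.41464892] 0.053844553116220994
56 [0.53875671 0.00579953 1.41454247] 0.027749645533724936
```

```bash
python3 -c "
from h import *
plan((.537,-.022,.021),1.4145)"
```

```text
clock 10.28 pos [ 0.5317 -0.0472  0.0869] psi 1.4678 tilt -1.0000 width 0.000 gf 0.0 F [-0.1 -0.6  1.2]
turn 0.381 units; then x 0.429 y 0.022 z 1.098 units
```

>>> step_arm --targets '[-1,0,0,-0.2,0.38,-1,0.2,0.02,0,0,-1,0.23,0,0,0,-1,0,0,0,0,-1,0,0,0.4,0,-1,0,0,0.4,0,-1,0,0,0.3,0,-1,0,0,0.2,0,-1,0,0,0,0,1,0,0,0,0,1,0,0,0,0,1,0,0,0,0,1,0,0,0,0,1,0,0,0,0]' --force 40

```text
clock: 12.02
eef_pos: [0.5371, -0.0222, 0.0216]
orientation: [0.76, 0.65, 0.0, 0.0]
force: [-3.3, -0.5, 7.7]
width: 0.554
gripper_force: 40.1
```

```bash
python3 -c "
from h import *
from rig import optics
plan((.537,-.022,.072),1.467)
S=optics.read_camera('scene')
w,f=fitbar([S],(.5387,.0056),1.4145,.024,th=52);print(w,f)"
```

```text
clock 12.03 pos [ 0.5371 -0.0222  0.0216] psi 1.4142 tilt -1.0000 width 0.554 gf 40.1 F [-3.3 -0.5  7.7]
turn -0.378 units; then x 0.004 y -0.003 z -0.839 units
[0.53889911 0.00350792 1.42411187] 0.477447359197649
```

>>> step_arm --targets '[1,0,0,-0.25,0,1,0,0,-0.3,0,1,0,0,-0.3,-0.38,1,0,0,0,0,1,0,0,0,0]' --force 60

```text
clock: 12.7
eef_pos: [0.5368, -0.0224, 0.0719]
orientation: [0.743, 0.669, 0.0, 0.0]
force: [-0.1, -0.6, -3.3]
width: 0.548
gripper_force: 63.7
```

```bash
python3 -c "
from h import *
plan((.5611,.1063,.0726),1.467)"
```

```text
clock 12.70 pos [ 0.5368 -0.0224  0.0719] psi 1.4659 tilt -1.0000 width 0.548 gf 63.7 F [-0.1 -0.6 -3.3]
turn -0.008 units; then x 2.175 y 0.181 z -0.011 units
```

>>> step_arm --targets '[1,0.3,0.03,0,0,1,0.4,0.03,0,0,1,0.4,0.03,0,0,1,0.4,0.03,0,0,1,0.4,0.03,0,0,1,0.27,0.03,-0.01,0,1,0,0,0,0,1,0,0,0,0]'

```text
clock: 13.7
eef_pos: [0.5609, 0.1054, 0.0723]
orientation: [0.743, 0.669, -0.0, 0.0]
force: [-0.7, -0.3, -2.5]
width: 0.546
gripper_force: 63.7
```

```bash
python3 - <<'E'
from h import *
from rig import optics
plan((.5611,.1063,.0726),1.467)
S=optics.read_camera("scene");T=optics.read_camera("top");W=optics.read_camera("wrist")
for n,c in (("S",S),("T",T),("W",W)): np.savez(f"{n}3.npz",**c)
o=np.zeros((440,800,3),np.uint8);o[:,:440]=cv2.resize(S["img"][280:390,310:420],(440,440),interpolation=2)
o[:270,440:]=cv2.resize(W["img"],(360,270));o[280:440,440:680]=cv2.resize(T["img"][180:260,100:220],(240,160))
cv2.imwrite("pics/s3.png",cv2.convertScaleAbs(o[:,:,::-1],alpha=1.4))
E
```

```text
clock 13.70 pos [0.5609 0.1054 0.0723] psi 1.4667 tilt -1.0000 width 0.546 gf 63.7 F [-0.7 -0.3 -2.5]
turn -0.002 units; then x 0.016 y 0.002 z -0.006 units
```

View pics/s3.png

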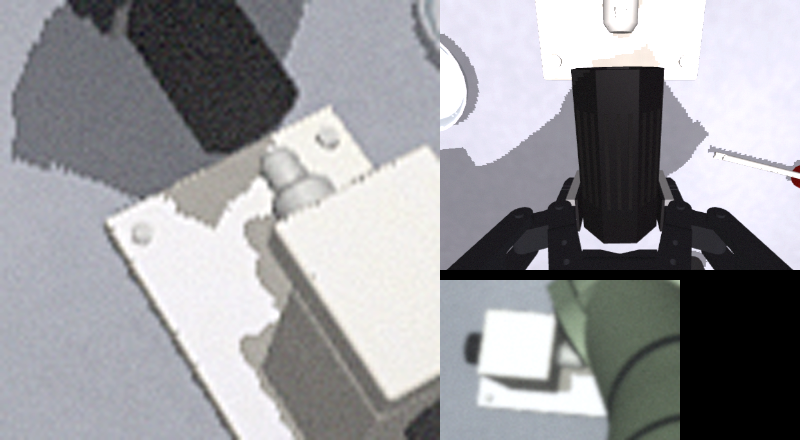

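```bash
python3 - <<'E'
from h import *
W=dict(np.load("W3.npz"));g=cv2.GaussianBlur(W["img"],(0,0),.8).min(2)
for v in (5,15,25,35,42): print(v,g[v,245:320:1].tolist())
for v in (115,125,140,160,180):
    k=np.where(g[v,180:380]<110)[0]+180; a,b=ray(W,k[0]-.5,v,.075),ray(W,k[-1]+.5,v,.075)
    print(v,k[0],k[-1],a.round(4),b.round(4),((a+b)/2).round(4))
go=np.array([.5772,.2605]);ya=np.array([.1038,.9946])
print("pin tip, root pred px",proj(W,[[*(go-.06*ya),.075],[*(go-.038*ya),.075]]))
tc=np.array([.5609,.1054]);print("mouth pred",proj(W,[[*(tc+.08*ya),.075]]))
E
```

```text
5 [237, 237, 237, 237, 237, 236, 226, 195, 144, 114, 120, 131, 138, 146, 154, 161, 166, 171, 176, 181, 186, 190, 193, 195, 198, 201, 205, 210, 215, 217, 218, 218, 218, 217, 218, 219, 221, 221, 221, 221, 221, 221, 216, 199, 184, 200, 208, 207, 203, 199, 196, 193, 189, 186, 182, 177, 171, 164, 158, 151, 142, 130, 118, 123, 148, 160, 162, 162, 163, 170, 195, 225, 236, 237, 237]
15 [237, 237, 237, 237, 237, 237, 235, 219, 175, 126, 120, 131, 140, 148, 155, 161, 168, 174, 178, 182, 186, 190, 194, 196, 194, 177, 151, 160, 194, 214, 219, 219, 219, 218, 218, 219, 219, 219, 219, 219, 220, 220, 216, 200, 178, 180, 198, 203, 200, 196, 192, 189, 186, 183, 179, 173, 167, 159, 152, 145, 137, 126, 125, 161, 214, 235, 237, 237, 237, 237, 237, 237, 237, 237, 237]
25 [237, 237, 237, 237, 237, 237, 237, 230, 194, 131, 119, 133, 142, 149, 157, 163, 169, 174, 180, 184, 188, 191, 195, 198, 200, 199, 184, 163, 177, 208, 219, 220, 219, 218, 218, 218, 218, 219, 219, 219, 218, 218, 218, 215, 212, 208, 205, 201, 197, 193, 190, 187, 184, 180, 175, 169, 161, 154, 147, 140, 131, 124, 135, 180, 222, 236, 237, 237,
[... 620 characters left out ...]
90, 189, 187, 185, 182, 180, 177, 174, 170, 166, 162, 155, 148, 141, 133, 124, 115, 113, 132, 176, 218, 234, 237, 237, 238, 238, 238, 238, 237, 237, 237, 238, 237, 237, 237]
115 204 347 [0.542  0.1838 0.075 ] [0.5931 0.1784 0.075 ] [0.5676 0.1811 0.075 ]
125 205 348 [0.5418 0.1803 0.075 ] [0.5934 0.1749 0.075 ] [0.5676 0.1776 0.075 ]
140 203 356 [0.5401 0.1751 0.075 ] [0.5961 0.1692 0.075 ] [0.5681 0.1722 0.075 ]
160 193 370 [0.5351 0.1683 0.075 ] [0.601  0.1613 0.075 ] [0.568  0.1648 0.075 ]
180 181 379 [0.5291 0.1612 0.075 ] [0.6043 0.1533 0.075 ] [0.5667 0.1572 0.075 ]
pin tip, root pred px [[279.03950502  53.72262268]
 [278.91049604 -22.4765484 ]]
mouth pred [[278.80429922 103.22592053]]
```

```bash
python3 - <<'E'
from h import *
W=dict(np.load("W3.npz"));im=W["img"].astype(float)/255
im=np.clip(255*im**.5,0,255).astype(np.uint8)
a=cv2.resize(im[0:390,180:380],(400,600),interpolation=cv2.INTER_AREA)
b=cv2.resize(im[90:170,190:365],(400,183),interpolation=2)
c=cv2.resize(im[300:390,190:365],(400,206),interpolation=2)
o=np.zeros((600,800,3),np.uint8);o[:,:400]=cv2.resize(im[0:300,180:380],(400,600));o[:183,400:]=b;o[200:406,400:]=c
cv2.imwrite("pics/s4.png",o[:,:,::-1])
E
```

```text
(no output)
```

View pics/s4.png

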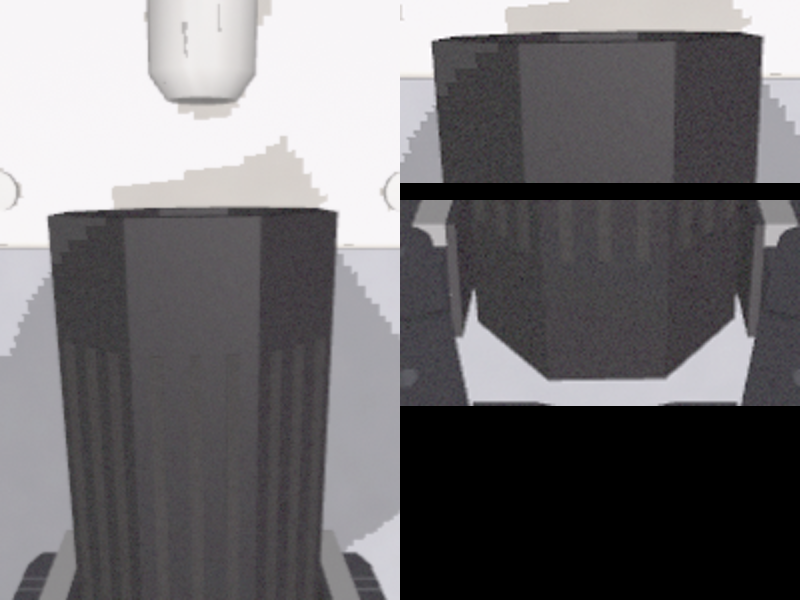

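>>> step_arm --targets '[1,0,0.007,-0.005,0.09,1,0.1,0,0,0,1,0.1,0,0,0,1,0.1,0,0,0,1,0.1,0,0,0,1,0.1,0,0,0,1,0,0,0,0]'

```text
clock: 14.72
eef_pos: [0.5649, 0.1366, 0.0728]
orientation: [0.747, 0.665, 0.0, -0.0]
force: [-0.5, -0.4, -3.3]
width: 0.547
gripper_force: 63.7
```

```bash
python3 - <<'E'
from h import *
from rig import optics
plan((.5611,.1063,.0726),1.467)
W=optics.read_camera("wrist");np.savez("W5.npz",**W)
g=cv2.GaussianBlur(W["img"],(0,0),.8).min(2)
for v in (20,40,60,80):
    k=np.where(g[v,245:320]<160)[0]+245;print(v,k.tolist())
for v in (112,118,125):
    k=np.where(g[v,180:380]<110)[0]+180;print(v,k[0],k[-1])
E
```

```text
clock 14.72 pos [0.5649 0.1366 0.0728] psi 1.4555 tilt -1.0000 width 0.547 gf 63.7 F [-0.5 -0.4 -3.3]
turn -0.082 units; then x -0.509 y -0.011 z 0.003 units
20 [261, 312, 313, 314, 315, 316, 317, 318, 319]
40 [311, 312, 313, 314, 315, 316, 317, 318, 319]
60 [310, 311, 312, 313, 314, 315, 316, 317, 318, 319]
80 [245, 246, 247, 297, 298, 299, 300, 301, 302, 303, 304, 305, 306, 307, 308, 309, 310, 311, 312, 313, 314, 315, 316, 317, 318, 319]
112 204 348
118 205 347
125 205 347
```

```bash
python3 - <<'E'
from h import *
W=dict(np.load("W5.npz"));g=cv2.GaussianBlur(W["img"],(0,0),.8).min(2).astype(int)
for v in (4,10,60,80): print(v,g[v,225:272].tolist(),'|',g[v,296:340].tolist())
im=np.clip(255*(W["img"]/255.)**.5,0,255).astype(np.uint8)
cv2.imwrite("pics/s5.png",cv2.resize(im[0:150,180:380],(800,600),interpolation=2)[:,:,::-1])
E
```

```text
4 [160, 160, 157, 144, 118, 104, 113, 124, 132, 138, 144, 149, 153, 158, 161, 165, 168, 171, 173, 175, 179, 182, 186, 190, 193, 194, 195, 197, 201, 204, 207, 208, 208, 208, 209, 210, 212, 214, 215, 216, 217, 217, 218, 219, 219, 218, 218] | [202, 199, 196, 194, 193, 192, 190, 189, 188, 186, 184, 181, 177, 173, 169, 165, 161, 156, 152, 147, 142, 136, 129, 117, 109, 124, 152, 164, 165, 165, 164, 164, 164, 163, 164, 164, 164, 163, 163, 163, 164, 163, 163, 164]
10 [159, 159, 159, 155, 135, 107, 109, 123, 131, 138, 143, 149, 153, 157, 161, 165, 169, 172, 174, 177, 179, 183, 186, 189, 192, 194, 196, 198, 201, 205, 208, 210, 210, 210, 210, 211, 213, 215, 218, 218, 218, 218, 219, 219, 219, 219, 219] | [201, 198, 196, 194, 193, 192, 190, 188, 186, 185, 183, 180, 176, 172, 168, 164, 160, 155, 150, 144, 140, 135, 126, 115, 111, 131, 155, 163, 163, 163, 164, 164, 164, 164, 163, 163, 163, 163, 163, 163, 163, 163, 162, 163]
60 [238, 238, 238, 237, 237, 233, 210, 160, 126, 127, 137, 145, 151, 155, 160, 163, 168, 172, 176, 179, 181, 183, 186, 191, 195, 198, 200, 201, 202, 205, 209, 213, 215, 215, 215, 215, 216, 218, 220, 222, 223, 223, 223, 224, 223, 222, 221] | [197, 195, 192, 190, 188, 186, 185, 183, 181, 179, 177, 172, 168, 163, 159, 154, 149, 143, 138, 133, 128, 119, 115, 141, 197, 229, 237, 237, 238, 238, 238, 238, 238, 237, 237, 238, 238, 238, 238, 237, 238, 238, 238, 238]
80 [238, 238, 238, 238, 238, 238, 234, 212, 163, 125, 120, 126, 133, 139, 142, 143, 145, 147, 147, 146, 151, 156, 158, 161, 162, 163, 162, 163, 164, 166, 168, 171, 173, 173, 171, 169, 170, 171, 173, 175, 176, 177, 177, 177, 177, 177, 177] | [161, 159, 157, 156, 155, 154, 153, 152, 150, 148, 146, 142, 138, 133, 119, 98, 89, 87, 86, 85, 83, 83, 94, 123, 156, 186, 217, 233, 237, 238, 238, 238, 238, 238, 238, 238, 238, 238, 238, 238, 238, 238, 237, 238]
```

View pics/s5.png

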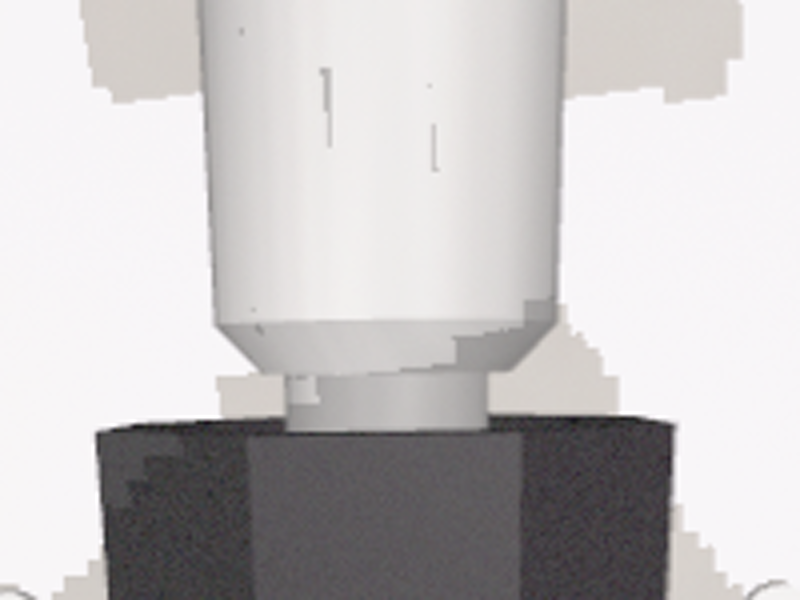

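>>> step_arm --targets '[1,0.04,0,0,0,1,0.04,-0.001,0,0,1,0.04,0,0,0,1,0.03,-0.001,0,0,1,0,0,0,0]'

```text
clock: 15.4
eef_pos: [0.5659, 0.1451, 0.0728]
orientation: [0.747, 0.665, 0.0, -0.0]
force: [-0.3, 0.5, -3.0]
width: 0.549
gripper_force: 63.7
```

>>> step_arm --targets '[1,0.03,0,0,0,1,0.03,-0.001,0,0,1,0.03,0,0,0,1,0.03,-0.001,0,0,1,0,0,0,0]'

```text
clock: 16.02
eef_pos: [0.5666, 0.1522, 0.0728]
orientation: [0.747, 0.665, 0.0, -0.0]
force: [0.2, 0.0, -2.0]
width: 0.552
gripper_force: 63.7
```

>>> step_arm --targets '[1,0.06,0,0,0,1,0.06,-0.002,0,0,1,0.06,0,0,0,1,0.06,-0.001,0,0,1,0.05,-0.001,0,0,1,0.05,0,0,0,1,0,0,0,0]'

```text
clock: 16.9
eef_pos: [0.5687, 0.1726, 0.0728]
orientation: [0.747, 0.665, 0.0, -0.0]
force: [1.1, -0.8, -2.6]
width: 0.551
gripper_force: 63.7
```

```bash
python3 - <<'E'
from h import *
from rig import optics
plan((.5611,.1063,.0726),1.467)
W=optics.read_camera("wrist");S=optics.read_camera("scene")
im=np.clip(255*(W["img"]/255.)**.5,0,255).astype(np.uint8)
o=np.zeros((450,800,3),np.uint8);o[:,:400]=cv2.resize(im[0:225,180:380],(400,450));o[:,400:]=cv2.resize(S["img"][290:403,330:430],(400,450),interpolation=2)
cv2.imwrite("pics/s6.png",o[:,:,::-1])
E
```

```text
clock 16.90 pos [0.5687 0.1726 0.0728] psi 1.4550 tilt -1.0000 width 0.551 gf 63.7 F [ 1.1 -0.8 -2.6]
turn -0.086 units; then x -1.113 y -0.012 z 0.003 units
```

View pics/s6.png

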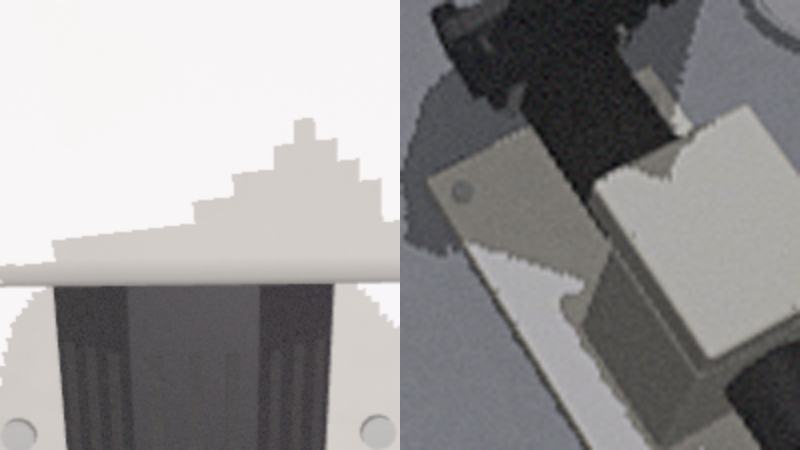

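>>> step_arm --targets '[1,0.04,0,0,0,1,0.04,-0.001,0,0,1,0.03,0,0,0,1,0,0,0,0]'

```text
clock: 17.5
eef_pos: [0.5694, 0.1791, 0.0728]
orientation: [0.747, 0.665, 0.0, -0.0]
force: [0.7, 0.6, -3.2]
width: 0.544
gripper_force: 63.7
```

>>> step_arm --targets '[1,0.03,0,0,0,1,0.03,-0.001,0,0,1,0,0,0,0]'

```text
clock: 17.88
eef_pos: [0.5698, 0.1824, 0.0727]
orientation: [0.747, 0.665, -0.0, 0.0]
force: [-0.7, -0.2, -2.9]
width: 0.551
gripper_force: 63.6
```

>>> step_arm --targets '[1,0.03,0,0,0,1,0.03,0,0,0,1,0,0,0,0]'

```text
clock: 18.25
eef_pos: [0.5697, 0.1826, 0.0725]
orientation: [0.748, 0.664, -0.002, 0.001]
force: [-5.6, -18.4, 4.8]
width: 0.549
gripper_force: 64.5
```

>>> step_arm --targets '[1,-0.04,0,0,0,1,0,0,0.02,0,0.0,0,0,0,0,-0.5,0,0,0,0,-1,0,0,0,0,-1,0,0,0,0,-1,0,0,-0.3,0,-1,0,0,-0.5,0,-1,0,0,-0.7,0,-1,0,0,-0.7,0,-1,-0.4,0,-0.3,0,-1,-0.7,0,0,0,-1,-0.7,0,0,0,-1,-0.7,0,0,0,-1,-0.7,0,0,0,-1,-0.7,0,0,0]'

```text
clock: 20.25
eef_pos: [0.5427, -0.05, 0.223]
orientation: [0.747, 0.665, 0.001, 0.0]
force: [-0.2, 0.4, -0.4]
width: 1.0
gripper_force: 0.0
```

```bash
python3 - <<'E'
from h import *
from rig import optics
plan((.480,-.215,.075),.335+np.pi/4)
plan((.480,-.215,.075),.335+np.pi/2)
W=optics.read_camera("wrist");S=optics.read_camera("scene");T=optics.read_camera("top")
w,f=fitbar([S],(.479,-.216),.33);print(w,f)
o=np.zeros((600,800,3),np.uint8);o[:450,:400]=cv2.resize(S["img"][290:403,330:430],(400,450),interpolation=2);o[:300,400:]=cv2.resize(W["img"],(400,300));o[300:,400:]=cv2.resize(T["img"][170:290,100:260],(400,300),interpolation=2)
cv2.imwrite("pics/s7.png",o[:,:,::-1])
E
```

```text
clock 20.25 pos [ 0.5427 -0.05    0.223 ] psi 1.4550 tilt -1.0000 width 1.000 gf 0.0 F [-0.2  0.4 -0.4]
turn 2.396 units; then x -2.931 y 0.257 z 2.467 units
clock 20.25 pos [ 0.5427 -0.05    0.223 ] psi 1.4550 tilt -1.0000 width 1.000 gf 0.0 F [-0.2  0.4 -0.4]
turn -3.229 units; then x -2.254 y -1.891 z 2.467 units
[ 0.47775802 -0.22012713 -0.23428048] 0.4610211417307618
```

View pics/s7.png

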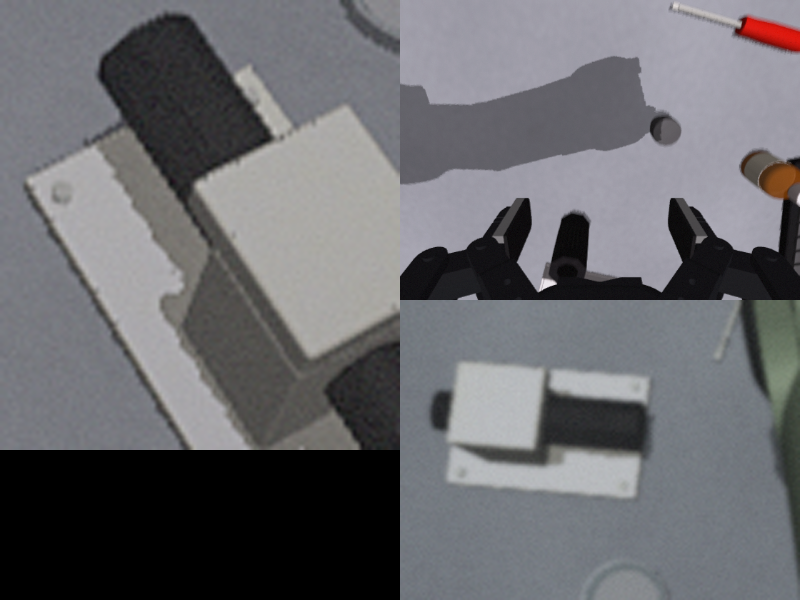

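>>> step_arm --targets '[-1,0,0,0,0.8,-1,0,0,0,0.8,-1,0,0,0,0.8,-1,-0.49,0.04,0,0,-1,-0.49,0.04,0,0,-1,-0.49,0.04,0,0,-1,-0.49,0.04,0,0,-1,-0.49,0.05,0,0,-1,-0.48,0.05,0,0,-1,0,0,0.4,0,-1,0,0,0.3,0,-1,0,0,0,0]'

```text
clock: 21.9
eef_pos: [0.4803, -0.2126, 0.1795]
orientation: [0.847, 0.532, -0.0, -0.001]
force: [-0.4, 0.2, -0.3]
width: 1.001
gripper_force: 0.0
```

```bash
python3 - <<'E'
from h import *
from rig import optics
plan((.480,-.216,.077),1.12)
S=optics.read_camera("scene");W=optics.read_camera("wrist");T=optics.read_camera("top")
g=W["img"].max(2)
q=proj(W,[[.48,-.216,.1],[.48,-.216,0]]);print(q)
# barrel on pin: far end / silhouette in top & scene, level axis .0735
for n,c in(("T",T),("S",S)): print(n,fitbar([c],(.567,.208),1.467,.0735,th=70))
E
```

```text
clock 21.90 pos [ 0.4803 -0.2126  0.1795] psi 1.1209 tilt -1.0000 width 1.001 gf 0.0 F [-0.4  0.2 -0.3]
turn 0.006 units; then x -0.053 y 0.020 z 1.708 units
[[280.62215169 230.48063108]
 [280.52393422 189.36761476]]
T (array([0.5711651 , 0.20985986, 1.43802257]), np.float64(0.19490695396669933))
S (array([0.56953474, 0.19173578, 1.47153144]), np.float64(0.5439542120471216))
```

>>> step_arm --targets '[-1,-0.05,0.02,0.4,0,-1,0,0,0.5,0,-1,0,0,0.5,0,-1,0,0,0.3,0,-1,0,0,0,0,1,0,0,0,0,1,0,0,0,0,1,0,0,0,0,1,0,0,0,0,1,0,0,0,0,1,0,0,-0.4,0,1,0,0,-0.4,0,1,0,0,-0.4,0,1,0,0,0,0]' --force 60

```text
clock: 23.8
eef_pos: [0.4808, -0.2174, 0.1513]
orientation: [0.847, 0.531, 0.001, 0.001]
force: [-0.6, 0.0, -2.7]
width: 0.564
gripper_force: 62.9
```

```bash
python3 - <<'E'
from h import *
plan((.460,-.395,.084),1.12)
E
```

```text
clock 23.80 pos [ 0.4808 -0.2174  0.1513] psi 1.1193 tilt -1.0000 width 0.564 gf 62.9 F [-0.6  0.  -2.7]
turn -0.005 units; then x -2.815 y 0.978 z 1.122 units
```

>>> step_arm --targets '[1,-0.4,0.14,0,0,1,-0.4,0.14,0,0,1,-0.4,0.14,0,0,1,-0.4,0.14,0,0,1,-0.4,0.14,0,0,1,-0.4,0.14,0,0,1,-0.4,0.14,0,0,1,0,0,0.4,0,1,0,0,0.4,0,1,0,0,0.2,0,1,0,0,0.06,0,1,0,0,0.03,0,1,0,0,0,0]'

```text
clock: 25.42
eef_pos: [0.4599, -0.394, 0.0847]
orientation: [0.847, 0.531, 0.0, 0.0]
force: [0.2, 0.1, -2.6]
width: 0.568
gripper_force: 62.7
```

>>> step_arm --targets '[1,0,0,0.03,0,1,0,0,0,0,1,0,0,0.02,0,1,0,0,0,0]'

```text
clock: 25.92
eef_pos: [0.46, -0.3941, 0.0829]
orientation: [0.847, 0.531, 0.0, 0.001]
force: [-6.5, 5.7, 26.2]
width: 0.566
gripper_force: 65.5
```

>>> step_arm --targets '[1,0,0,-0.03,0,0,0,0,0,0,-1,0,0,0,0,-1,0,0,0,0,-1,0,0,0,0,-1,0,0,-0.3,0,-1,0,0,-0.6,0,-1,0,0,-0.7,0,-1,0,0,-0.7,0,-1,-0.5,-0.5,0,0,-1,-0.5,-0.5,0,0,-1,-0.5,-0.5,0,0,-1,-0.5,-0.5,0,0,-1,0,0,0,0,-1,0,0,0,0]'

```text
clock: 27.8
eef_pos: [0.3, -0.4494, 0.2219]
orientation: [0.847, 0.531, 0.0, 0.001]
force: [-0.1, 0.5, 0.8]
width: 0.997
gripper_force: 0.0
```

```bash
python3 - <<'E'
from h import *
from rig import optics
plan((.460,-.395,.084),1.12)
S=optics.read_camera("scene");T=optics.read_camera("top")
np.savez("S9.npz",**S)
for n,c in(("T",T),("S",S)):
    print(n,"tray",fitbar([c],(.46,-.394),.33,None,th=70))
    print(n,"pin",fitbar([c],(.567,.208),1.467,.0735,th=70))
g=T["img"].max(2);
r=g[185:265,110:215];print("\n".join("".join("#" if v<70 else "." for v in x[::2]) for x in r[::4]))
E
```

```text
clock 27.80 pos [ 0.3    -0.4494  0.2219] psi 1.1198 tilt -1.0000 width 0.997 gf 0.0 F [-0.1  0.5  0.8]
turn -0.002 units; then x 1.978 y 2.006 z 2.299 units
T tray (array([ 0.46095375, -0.39258664,  0.37978272]), np.float64(0.15102620369175165))
T pin (array([0.57134179, 0.20798305, 1.43569182]), np.float64(0.19223246716960044))
S tray (array([ 0.45520656, -0.39910519,  1.06985277]), np.float64(0.03716924031970203))
S pin (array([0.56932222, 0.18871051, 1.47331993]), np.float64(0.5335870284579749))
.....................................................
.....................................................
.....................................................
.....................................................
.....................................................
.....................................................
..###...................#######......................
..###...................####################.........
..###...................#####################........
...#...................######################........
.......................######################........
.......................##...........########.........
...............#########.............................
.....................................................
.....................................................
.....................................................
.....................................................
.....................................................
.....................................................
.....................................................
```

```bash
python3 - <<'E'
from h import *
from rig import optics
T=optics.read_camera("top");S=dict(np.load("S9.npz"))
def pts(go,slide,tilt):
    a=np.arange(8)*np.pi/4+np.pi/8;r=.024/np.cos(np.pi/8)
    f=np.array([.1038,.9946,0]);n=np.array([.9946,-.1038,0]);ax=np.cos(tilt)*f+np.array([0,0,np.sin(tilt)]);u=np.cross(n,ax)
    m=np.array([*go,.0745])-slide*f; e=m-.1*ax
    return e+np.outer(r*np.cos(a),n)+np.outer(r*np.sin(a),u)
for n,c,go in(("T",T,(.5768,.2583)),("S",S,(.5778,.2627))):
    g=c["img"].max(2).astype(np.uint8); q=proj(c,pts(go,0,.04)); ctr=q.mean(0)
    u,v=ctr.astype(int); k=(g[v-25:v+26,u-35:u+36]<70).astype(np.uint8)
    N,l,st,ce=cv2.connectedComponentsWithStats(k);i=l[25,35] or 1+np.argmax(st[1:,4])
    ys,xs=np.where(l==i);xs=xs+u-35;ys=ys+v-25
    d=proj(c,pts(go,.02,.04)).mean(0)-ctr; d/=np.linalg.norm(d)
    print(n,"measured extreme along withdraw dir",np.max(np.c_[xs,ys]@d).round(1))
    for s in(0,.004,.008):
        for t in(0,.08): print("  slide",s,"tilt",t,(proj(c,pts(go,s,t))@d).max().round(1))
E
```

```text
T measured extreme along withdraw dir 216.1
  slide 0 tilt 0 216.4
  slide 0 tilt 0.08 216.1
  slide 0.004 tilt 0 218.0
  slide 0.004 tilt 0.08 217.7
  slide 0.008 tilt 0 219.5
  slide 0.008 tilt 0.08 219.2
S measured extreme along withdraw dir -449.4
  slide 0 tilt 0 -450.0
  slide 0 tilt 0.08 -450.6
  slide 0.004 tilt 0 -447.9
  slide 0.004 tilt 0.08 -448.5
  slide 0.008 tilt 0 -445.8
  slide 0.008 tilt 0.08 -446.4
```

```bash
python3 -c "
from rig import bot
print(bot.hand_in())"
```

```text
the job is handed in; nothing more can be done
None
```

The barrel that had stood farther from the robot slid fully home, so I left it on the gauge pin and put the other upright in the tray without trying it on the pin. I handed the job in at about 28 s; the hand-in gave no verdict, but the last camera check put the fitted barrel's mouth within about 2 mm of the shoulder.

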